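# Lean the handheld meter against the bench power supply

## Robot

A 6-joint arm with a two-finger parallel gripper is mounted at the origin on the work surface. World frame = base frame: x ahead of the robot, y to its left, z up, the work surface at z = 0. Lengths are in m, angles in rad, forces in N, time in s.
With the tool pointing down it reaches from about 0.25 to 0.85 m from the base axis. Payload 12.5 kg.
Tool frame: the origin (TCP) lies midway between the tips of the shut fingers; the grasp point (between the pads) lies 19 mm behind it; z points along the fingers, y is the direction in which the jaws open and shut (so a half turn about z gives the same grasp; the last joint's range is limited). The gripper opens to 93 mm and grips with 3 to 60 N. Pads are 15 mm wide; open, the fingers measure 128 mm over their backs; the gripper's body (75 mm by 188 mm) begins 65 mm behind the grasp point.
Start: joints at [-1.332, 0.351, 1.652, -0, 1.139, -0.085], TCP at [0.175, -0.521, 0.197] pointing down, gripper open.
Joint ranges: [-2.75, 2.75], [-0.79, 2.1], [0.01, 2.65], [-1.57, 4.71], [0.07, 3.14], [-2.87, 2.87]. Speed limits (rad/s): [2.22, 2.22, 2.79, 3.14, 3.14, 3.14].

## Interface

Orientations are given as [roll, pitch, yaw] about the fixed x, y, z axes, in that order (R = Rz(yaw) Ry(pitch) Rx(roll)).
In Python, from plant import observe, cams, env gives the robot as it stands.
- The arm moves only by the shell command python3 -m crank 'ROWS' [FORCE]. ROWS is JSON, a list that holds one entry, the list of rows, each a list of 5 numbers: the shift along the tool's x, y, z in cm, then the turn about the tool's z in degrees, then the closure, from 0 (fully open) to 1 (shut). In form: [[[x, y, z, yaw, claw], ...]]. A call has 1 to 8 rows; each row is the pose to reach, as a shift and turn from the pose measured when the call began, along the tool's axes at that moment; what a row does not reach only later rows make up. A row lasts 1/10 s, in which the tool goes at most 50 mm and 8.59 degrees, less where a joint would pass 70% of its speed; a pose out of reach is approached as far as the arm can. A call with a gripper value outside its range is refused whole. The fingers move at their own pace and stop on an object; FORCE is the grip in N (left out, the last holds). Time passes only in rows, so rows that repeat a pose let the fingers close. It gives the time, the measured TCP pose, the force and the opening at its end, in the units of the state.
- observe(): the state, without advancing time (a new reading comes with each control period).
- cams.read_camera(name): name is "scene" or "top" or "wrist"; returns (picture, depth): 400x640x3 uint8, red, green, blue; 400x640 float32, m along the optical axis (not along the pixel's ray), 0 where there is no reading.
- cams.camera_info(name): a dict with "fx", "fy", "cx", "cy" (pixels), "rvec" (rotation vector, rad) and "tvec" (3), from world to camera coordinates, as OpenCV has them. Camera axes: x right, y down, z forward; pixel columns grow to the right and rows downward; lengths in m; the calibration is good to about 2 mm. A picture is of the moment at which its call begins: read the wrist's pose just before it. camera_info takes no time and is no camera call; for the wrist camera it gives the pose at the moment of the call.
- env.hand_in(): hands the job in, once; it reports no verdict.
The state is a dict: "time_s": time; "joint_positions": joint angles; "qvel": joint speeds; "effort": joint torques, N m; "tcp_pos": TCP position; "eef_rot": TCP orientation; "force": force on the tool from outside, world axes, zero at the start; "ft_torque": the same for the moment, N m; "gripper_width": finger opening in m.
Only numpy, scipy, OpenCV 4.12 (cv2) and the standard library are available. Lean on these libraries where they do the work, as an engineer would, in place of code of your own. Each camera call takes 0.05 s, during which the arm holds its last target. There are 200 camera calls.

## Task

Take the handheld multimeter out of the slotted rack and lean it against the plain side panel of the bench power supply, near the panel's middle and square to it. It should stand on the bench on its lower end with display and dial facing out, tilted back about 20 degrees so that its back rests on the panel's top edge and it stays there by itself. Do not let the meter fall over, and leave the plain box and the heatsink in their slots of the rack.

Things in the scene. Friction and masses are not known exactly. Their poses are not given: they have to be found in the camera images.
- meter: Handheld multimeter: black slab 26 mm thick (x), 76 wide (y), 165 tall (z), 0.17-0.34 kg. Display and 34 mm dial (6 mm proud, centre 72 mm up) on its -x face, at the start turned roughly to the robot; plain flat back. Origin: centre of underside; z up its length. Starts upright, tallest in a fixed 3-slot grey rack, lower end 10 mm above the bench, slot rim at 45 mm. Top 40 mm free to grip.
- supply: Bench power supply, a fixed grey box 220 mm deep (x), 170 wide (y), 80 high (z). Origin: centre of its underside, on the bench; z up; -x is its front with display and knobs. The plain side panel to lean on is its upright face at y = -85 mm (220 long, middle at x = 0, top edge 80 mm above the bench), on the side towards the rack; the bench is clear for 100 mm before it.
- enclosure: Bystander in another slot of the rack: plain black box 22 x 70 x 115 mm tall, no display or dial. Origin: centre of its underside, z up. The rack's three slots lie side by side, 64 mm apart along the x of the things in them; each is 36 x 84 mm inside.
- heatsink: Bystander in the remaining slot of the rack: finned aluminium plate 20 x 72 x 100 mm tall. Origin: centre of its underside, z up.
Things that resemble listed ones, but are neither listed nor needed, are in the scene too. Leave any orange or turquoise look-alike of the meter alone.

How it is judged:
At the end, for the whole second after the job is handed in: The released meter rests on the bench on its lower end (level within 10 degrees), leaning on the supply's plain side panel, tilted 10 to 35 degrees from upright, face outward, square to the panel within 17 degrees, within 45 mm of its middle; the box and heatsink stay in the rack (angle between meter's own x axis and vertical between 1.745 and 2.18 rad and angle between meter's own z axis and vertical below 0.65 rad and angle between meter's own y axis and vertical between 1.4 and 1.745 rad and height (world z) of meter below 0.02 m and x of meter in the frame of supply between -0.045 and 0.045 m and y of meter in the frame of supply between -0.18 and -0.085 m and angle between the y axis of meter and the x axis of supply, either way round below 0.3 rad and contact force between meter and supply above 0.05 N and linear speed of meter below 0.02 m/s and angular speed of meter below 0.1 rad/s); the robot touches nothing.
It fails at once if the meter falls over (tilts more than 60 degrees from upright) (angle between meter's own z axis and vertical above 1.05 rad).
It fails at once if the plain box is moved by more than 30 mm (distance of enclosure from where it was at the start of the episode above 0.03 m).
It fails at once if the heatsink is moved by more than 30 mm (distance of heatsink from where it was at the start of the episode above 0.03 m).
It also fails if it takes over 38 s, if anything falls off the work surface, if the arm or the gripper's body presses on something with over 40 N, if the wrist force passes 120 N, or if a joint passes its speed limit or range.

## Working session

There is one attempt and no reset: what is moved stays moved. The work goes in short steps, Python scripts to look and compute and a shell command to move; the robot and the scene stay as the last step left them, time stands still between calls to the robot, and variables do not carry over. Pictures are saved under pics/ and viewed, about 8 in all and at most 12, crops included, and the job is handed in when it is done.

```bash
mkdir -p pics; ls; python3 - <<'E'
from plant import observe,cams,env
import cv2,numpy as np
print(observe())
for n in ("scene","top"):
    p,d=cams.read_camera(n); cv2.imwrite(f"pics/{n}0.png",p[:,:,::-1]); np.save(f"pics/{n}0.npy",d); print(cams.camera_info(n))
E
```

```text
pics
{'time_s': 0.0, 'joint_positions': array([-1.33160510e+00,  3.51228599e-01,  1.65244427e+00,  1.00000091e-05,
        1.13908633e+00, -8.46267069e-02]), 'qvel': array([-0.00026106, -0.00090335, -0.00161716,  0.00140178,  0.0001246 ,
        0.00052062]), 'effort': array([-7.50629715e-04, -4.97325933e+01, -2.85255682e+01,  6.98852632e-02,
        2.56998354e-02, -9.21000287e-05]), 'tcp_pos': array([ 0.17492714, -0.5210443 ,  0.19679795]), 'eef_rot': array([-3.14043105e+00, -1.07648130e-04,  3.23813684e-01]), 'force': array([-0.28783398,  0.0994942 , -0.71565309]), 'ft_torque': array([-0.02849153,  0.02426756, -0.00765721]), 'gripper_width': 0.09295576720368834}
{'fx': 385.31273698828244, 'fy': 385.31273698828244, 'cx': 313.23703218065987, 'cy': 197.66943353723244, 'rvec': array([ 1.34154191,  2.3218829 , -0.84522936]), 'tvec': array([ 0.25855119, -0.37167804,  1.26854251])}
{'fx': 430.3568296083979, 'fy': 430.3568296083979, 'cx': 318.78455451787227, 'cy': 198.31157981820706, 'rvec': array([ 2.09548521, -2.13819702,  0.22081457]), 'tvec': array([0.03623628, 0.57370715, 0.96136378])}
```

View pics/scene0.png

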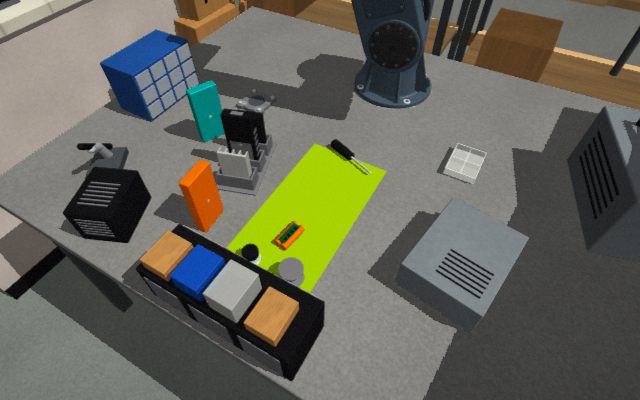

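View pics/top0.png

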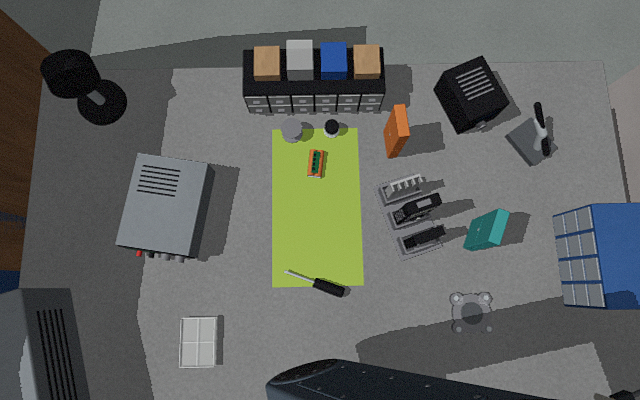

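```bash
cat > h.py <<'E'
import cv2,numpy as np
from plant import observe,cams,env
from scipy.spatial.transform import Rotation as Ro
def world(n,d,info=None):
    i=info or cams.camera_info(n); R=cv2.Rodrigues(i["rvec"])[0]
    v,u=np.indices(d.shape); P=np.stack([(u-i["cx"])/i["fx"]*d,(v-i["cy"])/i["fy"]*d,d],-1)
    W=(P-i["tvec"])@R; W[d<=0]=np.nan; return W
E
python3 - <<'E'
from h import *
np.set_printoptions(precision=4,suppress=True)
W=world("top",np.load("pics/top0.npy")); p=cv2.imread("pics/top0.png")
def rect(name,m):
    P=W[m]; r=cv2.minAreaRect((P[:,:2]*1000).astype(np.float32)); print(name,m.sum(),"z",np.median(P[:,2]),r, "box",cv2.boxPoints(r).round(0).tolist())
v,u=np.indices(W.shape[:2])
box=lambda a,b,c,d:(u>a)&(u<b)&(v>c)&(v<d)
z=W[...,2]
rect("supply",box(100,240,140,265)&(z>.07)&(z<.09))
rk=box(370,450,165,265)
for a,b in((.155,.19),(.115,.135),(.10,.115),(.035,.055)):
    m=rk&(z>a)&(z<b); n,l,s,c=cv2.connectedComponentsWithStats(m.astype(np.uint8))
    for k in range(1,n):
        if s[k,4]>25: print(a,b,c[k],s[k]); rect("",l==k)
s=cv2.imread("pics/scene0.png")[80:210,170:300]; t=p[165:270,365:470]
cv2.imwrite("pics/crop.png",np.hstack([cv2.resize(s,(400,400),interpolation=cv2.INTER_CUBIC),cv2.resize(t,(400,400),interpolation=cv2.INTER_CUBIC)]))
E
```

```text
supply 7077 z 0.08147443199953311 ((565.24560546875, 387.526123046875), (171.69400024414062, 223.0236358642578), 80.15464782714844) box [[441.0, 322.0], [660.0, 284.0], [690.0, 453.0], [470.0, 491.0]]
0.155 0.19 [421.9085 204.0457] [403 193  39  23 503]
 503 z 0.17584434303881158 ((535.2955932617188, -191.74522399902344), (27.122852325439453, 76.20088958740234), 17.325958251953125) box [[511.0, -159.0], [534.0, -232.0], [560.0, -224.0], [537.0, -151.0]]
0.115 0.135 [402.1852 213.6667] [400 208   8  11  27]
 27 z 0.12315522620182369 ((522.8527221679688, -157.42471313476562), (25.181119918823242, 6.883090972900391), 34.54071807861328) box [[511.0, -162.0], [514.0, -167.0], [535.0, -153.0], [531.0, -147.0]]
0.115 0.135 [427.9548 234.994 ] [412 226  33  19 332]
 332 z 0.12595920537548586 ((474.71319580078125, -211.25445556640625), (22.324440002441406, 70.11116790771484), 17.763784408569336) box [[453.0, -181.0], [475.0, -248.0], [496.0, -241.0], [475.0, -174.0]]
0.1 0.115 [405.     181.6684] [389 174  33  19 190]
 190 z 0.10985678430762401 ((596.6121215820312, -171.81101989746094), (20.3
[... 191 characters left out ...]
.04534542879699356 ((596.345458984375, -172.3970947265625), (45.41818618774414, 94.16194915771484), 16.86904525756836) box [[561.0, -134.0], [588.0, -224.0], [632.0, -211.0], [604.0, -121.0]]
0.035 0.055 [403.5576 218.8424] [389 208  43  21 165]
 165 z 0.04612337159286181 ((535.4598999023438, -191.23382568359375), (43.82470703125, 91.71800231933594), 17.957555770874023) box [[500.0, -154.0], [529.0, -242.0], [570.0, -228.0], [542.0, -141.0]]
0.035 0.055 [417.4564 239.5487] [398 224  44  31 195]
 195 z 0.04599058176514 ((475.12567138671875, -211.5895233154297), (43.975196838378906, 92.94127655029297), 17.855131149291992) box [[440.0, -174.0], [468.0, -263.0], [510.0, -249.0], [482.0, -161.0]]
```

View pics/crop.png

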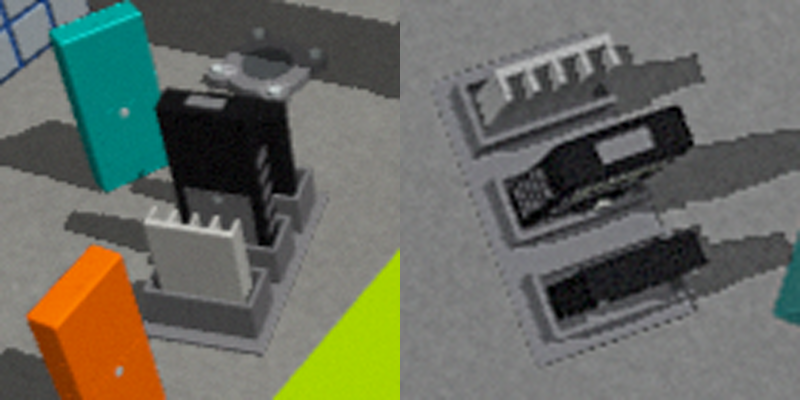

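Middle slot at top (421,204), 176 mm high, with a display is the meter: 27x76 mm top, centre (0.535,-0.192), yaw about 17.5°. The black slab at (428,235) is only 126 mm high and plain, so it is the enclosure. The finned one at (405,182) is the heatsink. The orange and turquoise ones are look-alikes. The supply is a 172x223 mm top with its panel middle at (0.5505,0.303).

```bash
cat >> h.py <<'E'
def go(x,y,z,yawdeg=None):
    s=observe(); R=Ro.from_euler("xyz",s["eef_rot"]); d=R.inv().apply(np.array([x,y,z])-s["tcp_pos"])*100
    yaw=np.degrees(s["eef_rot"][2]); t=0 if yawdeg is None else -(yawdeg-yaw)
    print("t",round(s["time_s"],2),"tcp",s["tcp_pos"].round(4),"yaw",round(yaw,2),"F",s["force"].round(1),"w",round(s["gripper_width"],4),"-> rows",d.round(2),round(t,1))
E
python3 -c "
from h import *
go(.175,-.521,.31,17.5);go(.5353,-.1917,.31,17.5)"
```

```text
t 0.1 tcp [ 0.1749 -0.5211  0.1969] yaw 18.55 F [ 0.7  0.7 -0.2] w 0.0932 -> rows [ 1.000e-02 -2.000e-02 -1.131e+01] 1.1
t 0.1 tcp [ 0.1749 -0.5211  0.1969] yaw 18.55 F [ 0.7  0.7 -0.2] w 0.0932 -> rows [ 44.64 -19.77 -11.29] 1.1
```

```bash
python3 -m crank '[[[0,0,-4,0,0],[0,0,-8,0,0],[3,-1.3,-11.3,1,0],[7,-3,-11.3,1,0],[11,-5,-11.3,1,0],[15,-6.6,-11.3,1,0],[19,-8.4,-11.3,1,0],[23,-10,-11.3,1,0]]]'; python3 -c "
from h import *
go(.5353,-.1917,.31,17.5)"
```

```text
time_s: 0.9
tcp_pos: [0.3621, -0.3517, 0.3099]
eef_rot: [-3.14, 0.0, 0.306]
force: [0.1, -0.6, -0.2]
gripper_width: 0.0932
t 0.9 tcp [ 0.3621 -0.3517  0.3099] yaw 17.55 F [ 0.1 -0.6 -0.2] w 0.0932 -> rows [ 21.33 -10.03   0.  ] 0.0
```

```bash
python3 -m crank '[[[4,-2,0,0,0],[8,-4,0,0,0],[12,-6,0,0,0],[16,-8,0,0,0],[20,-9.5,0,0,0],[21.3,-10,0,0,0],[21.3,-10,0,0,0],[21.3,-10,0,0,0]]]'; python3 - <<'E'
from h import *
i=cams.camera_info("wrist"); p,d=cams.read_camera("wrist"); cv2.imwrite("pics/w1.png",p[:,:,::-1])
W=world("wrist",d,i); z=W[...,2]; m=(z>.165)&(z<.19)&(np.hypot(W[...,0]-.535,W[...,1]+.192)<.07)
n,l,s,c=cv2.connectedComponentsWithStats(m.astype(np.uint8)); k=1+s[1:,4].argmax(); P=W[l==k]
print(n,c[k],s[k],np.median(P[:,2]),cv2.minAreaRect((P[:,:2]*1000).astype(np.float32)))
go(.5353,-.1917,.137,17.5)
E
```

```text
time_s: 1.7
tcp_pos: [0.5343, -0.1928, 0.3097]
eef_rot: [-3.14, 0.001, 0.306]
force: [-0.7, -0.7, -0.4]
gripper_width: 0.0932
2 [318.09320288 176.48609681] [ 281  164   76   26 1942] 0.17507897013601184 ((534.7894897460938, -192.14590454101562), (25.33852195739746, 75.92988586425781), 17.69053077697754)
t 1.75 tcp [ 0.5341 -0.1931  0.3099] yaw 17.49 F [-0.3  0.2 -0.1] w 0.0931 -> rows [ 0.16 -0.08 17.29] -0.0
```

View pics/w1.png

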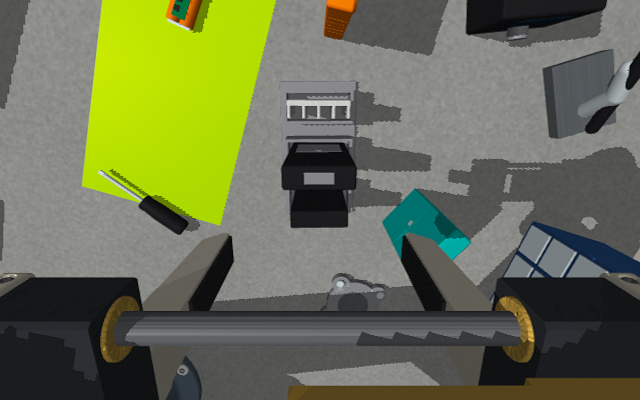

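The wrist view shows the meter at (318,176), centred between the fingers. Its measured pose agrees with the first to about 1 mm.

```bash
python3 -m crank '[[[0.1,-0.1,5,0,0],[0.1,-0.1,10,0,0],[0.1,-0.1,14,0,0],[0.1,-0.1,16,0,0],[0.1,-0.1,17.2,0,0],[0.1,-0.1,17.2,0,0],[0.1,-0.1,17.2,0,0.3],[0.1,-0.1,17.2,0,1]]]' 25 && python3 -m crank '[[[0,0,0,0,1],[0,0,0,0,1],[0,0,0,0,1],[0,0,-0.5,0,1],[0,0,-1,0,1],[0,0,-2,0,1],[0,0,-3,0,1],[0,0,-3,0,1]]]' 25
```

```text
time_s: 2.55
tcp_pos: [0.5352, -0.1922, 0.1394]
eef_rot: [3.141, -0.001, 0.305]
force: [-0.8, 0.9, 0.9]
gripper_width: 0.0816
time_s: 3.35
tcp_pos: [0.536, -0.1926, 0.1713]
eef_rot: [3.139, -0.003, 0.305]
force: [0.1, 0.5, -2.8]
gripper_width: 0.0758
```

```bash
python3 -m crank '[[[0,0,-2,0,1],[0,0,-4,0,1],[0,0,-6,0,1],[0,0,-7,0,1],[0,0,-7,0,1]]]' && python3 -c "
from h import *
go(.5435,.2624,.24,80.15)"
```

```text
time_s: 3.85
tcp_pos: [0.5361, -0.1927, 0.2424]
eef_rot: [3.138, -0.005, 0.305]
force: [-0.5, -0.2, -3.8]
gripper_width: 0.0753
t 3.85 tcp [ 0.5361 -0.1927  0.2424] yaw 17.47 F [-0.5 -0.2 -3.8] w 0.0753 -> rows [ 14.36 -43.19   0.15] -62.7
```

```bash
python3 -m crank '[[[0.5,-1.5,0,-3,1],[1.5,-4.5,0,-8,1],[2.5,-7.5,0,-13,1],[3.5,-10.5,0,-18,1],[4.5,-13.5,0,-23,1],[5.5,-16.5,0,-28,1],[6.5,-19.5,0,-33,1],[7,-21,0,-36,1]]]' && python3 -c "
from h import *
go(.5435,.2624,.24,80.15)"
```

```text
time_s: 4.65
tcp_pos: [0.539, 0.0314, 0.2408]
eef_rot: [3.138, -0.001, 0.94]
force: [-0.6, 0.6, -3.7]
gripper_width: 0.0755
t 4.65 tcp [0.539  0.0314 0.2408] yaw 53.86 F [-0.6  0.6 -3.7] w 0.0755 -> rows [ 18.92 -13.26   0.05] -26.3
```

```bash
python3 -m crank '[[[2.5,-1.7,0,-3,1],[5.5,-3.8,0,-8,1],[8.5,-6,0,-13,1],[11.5,-8,0,-18,1],[14.5,-10.1,0,-22,1],[17.2,-12,0,-26,1],[18.9,-13.3,0,-26.3,1],[18.9,-13.3,0,-26.3,1]]]' && python3 - <<'E'
from h import *
go(.5435,.2624,.24,80.15)
for n in("scene","top"):
    i=cams.camera_info(n); p,d=cams.read_camera(n); cv2.imwrite(f"pics/{n}2.png",p[:,:,::-1])
    np.save(f"pics/{n}2.npy",d)
    W=world(n,d,i); ok=(abs(W[...,0]-.5435)<.06)&(abs(W[...,1]-.2624)<.06)&(W[...,2]>.085)&(W[...,2]<.2)
    P=W[ok]; print(n,len(P))
    if len(P)>20: print(P.min(0),P.max(0)); c=P.mean(0); u,s,vt=np.linalg.svd(P-c,full_matrices=0); print("plane",vt[2],s)
a=cv2.imread("pics/scene2.png")[40:320,300:640]; cv2.imwrite("pics/s2c.png",cv2.resize(a,(680,560)))
E
```

```text
time_s: 5.45
tcp_pos: [0.5422, 0.2648, 0.2393]
eef_rot: [3.139, 0.001, 1.403]
force: [0.1, 0.4, -3.2]
gripper_width: 0.0759
t 5.45 tcp [0.5422 0.2648 0.2393] yaw 80.37 F [ 0.1  0.4 -3.2] w 0.0759 -> rows [-0.21  0.17 -0.07] 0.2
scene 691
[0.51034614 0.24619582 0.11028375] [0.58407514 0.28322819 0.19971487]
plane [ 3.92116249e-01  9.19915589e-01 -3.95972119e-04] [0.66670496 0.59762797 0.17039526]
top 326
[0.50502487 0.24256091 0.1140285 ] [0.57830284 0.26240783 0.1999738 ]
plane [-0.15159387 -0.98667649 -0.05906603] [0.49685816 0.37181161 0.03476979]
```

View pics/s2c.png

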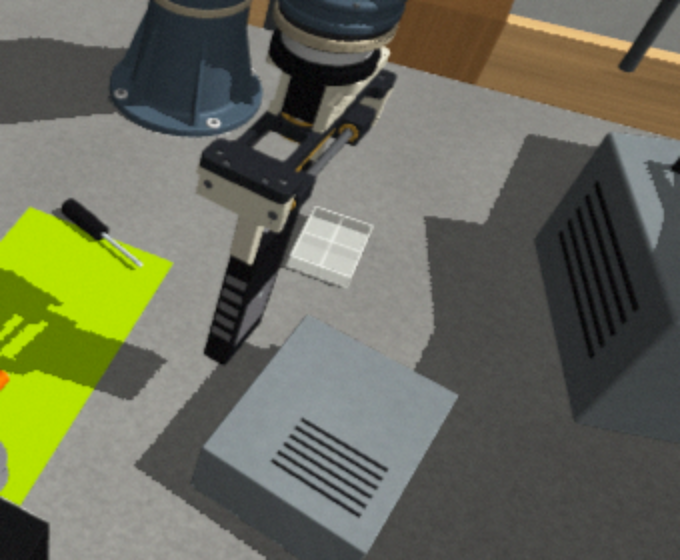

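The meter hangs close to upright with its lower end at about z 0.11, just in front of the panel, face outward. Next I lower it to the bench.

```bash
python3 -m crank '[[[-0.2,0.2,3,0,1],[-0.2,0.2,6,0,1],[-0.2,0.2,8.5,0,1],[-0.2,0.2,10,0,1],[-0.2,0.2,10.6,0,1],[-0.2,0.2,10.8,0,1],[-0.2,0.2,10.8,0,1]]]' && python3 -m crank '[[[0,0,0.1,0,1],[0,0,0.2,0,1],[0,0,0.2,0,1]]]' 12;  python3 -c "
from h import *
go(.5435,.2624,.128,80.15)"
```

```text
time_s: 6.25
tcp_pos: [0.5449, 0.2595, 0.1323]
eef_rot: [3.138, 0.001, 1.4]
force: [-0.4, 0.2, -3.6]
gripper_width: 0.0756
time_s: 6.55
tcp_pos: [0.545, 0.2595, 0.1305]
eef_rot: [3.137, 0.001, 1.4]
force: [-0.0, -0.5, -3.8]
gripper_width: 0.076
t 6.55 tcp [0.545  0.2595 0.1305] yaw 80.21 F [-0.  -0.5 -3.8] w 0.076 -> rows [ 0.26 -0.2   0.25] 0.1
```

```bash
python3 -m crank '[[[0,0,0.1,0,1],[0,0,0.2,0,1],[0,0,0.2,0,1]]]' 12;python3 -m crank '[[[0,0,0.1,0,1],[0,0,0.1,0,1]]]' 12;
```

```text
time_s: 6.85
tcp_pos: [0.5458, 0.2599, 0.1298]
eef_rot: [3.135, -0.0, 1.4]
force: [-0.4, -0.6, 4.1]
gripper_width: 0.0758
time_s: 7.05
tcp_pos: [0.5461, 0.2601, 0.1297]
eef_rot: [3.134, -0.001, 1.4]
force: [-1.4, -0.5, 6.8]
gripper_width: 0.0758
```

```bash
python3 -m crank '[[[0,0,-0.05,0,1],[0.6,0,-0.1,0,1],[1.3,0,-0.1,0,1],[1.9,0,-0.05,0,1],[2.6,0,0,0,1],[2.6,0,0,0,1]]]' 6; python3 - <<'E'
from h import *
go(.5507,.3038,.13,80.15)
n="top"; p,d=cams.read_camera(n); W=world(n,d)
ok=(abs(W[...,0]-.545)<.045)&(W[...,1]<.30)&(W[...,1]>.2)&(W[...,2]>.015)&(W[...,2]<.12)
P=W[ok]; n=(.171,.985); s=P[:,:2]@n; print(len(P))
c=P.mean(0); vt=np.linalg.svd(P-c,full_matrices=0)[2]; print(vt[2], "tilt",np.degrees(np.arcsin(abs(vt[2][2]))))
E
```

```text
time_s: 7.65
tcp_pos: [0.5508, 0.2868, 0.1298]
eef_rot: [3.134, -0.001, 1.401]
force: [1.0, -0.5, 0.1]
gripper_width: 0.076
t 7.65 tcp [0.5508 0.2868 0.1298] yaw 80.27 F [ 1.  -0.5  0.1] w 0.076 -> rows [ 1.68 -0.3  -0.02] 0.1
375
[ 0.16492413  0.9862813  -0.00701631] tilt 0.40200797585828485
```

```bash
python3 - <<'E'
from h import *
p,d=cams.read_camera("top"); W=world("top",d)
ok=(abs(W[...,0]-.545)<.045)&(W[...,1]<.31)&(W[...,1]>.2)&(W[...,2]>.01)&(W[...,2]<.14)
P=W[ok]; dist=(np.array([.5507,.3038])-P[:,:2])@np.array([.171,.985])
for a in np.arange(.01,.14,.01):
    k=(P[:,2]>a)&(P[:,2]<a+.01); print(round(a,2),k.sum(),np.median(dist[k]).round(4) if k.any() else "")
cv2.imwrite("pics/t3.png",cv2.resize(p[120:280,90:290,::-1],(700,560)))
E
```

```text
0.01 33 0.0337
0.02 44 0.0334
0.03 35 0.033
0.04 21 0.0328
0.05 26 0.0325
0.06 30 0.0339
0.07 45 0.035
0.08 50 0.0339
0.09 52 0.0326
0.1 32 0.031
0.11 23 0.0314
0.12 24 0.0315
0.13 26 0.0314
```

View pics/t3.png

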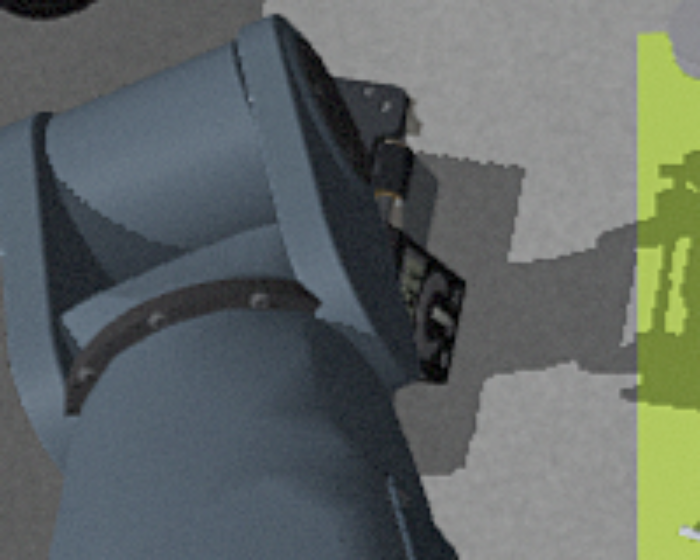

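The meter slid upright along the bench and did not tip: its face is 33 mm from the panel and its tilt is about 1°. Instead I can push the back against the panel's top edge, which lies below the pads, so that it turns within the pads. The bottom then swings outward.

```bash
python3 -m crank '[[[0.5,0,-0.1,0,1],[0.9,0,-0.1,0,1],[1.2,0,-0.05,0,1],[1.6,0,0,0,1],[1.6,0,0,0,1]]]' 6; python3 - <<'E'
from h import *
go(.5507,.3038,.13,80.15)
for q in("top",):
    p,d=cams.read_camera(q); W=world(q,d)
    ok=(abs(W[...,0]-.545)<.045)&(W[...,1]<.33)&(W[...,1]>.2)&(W[...,2]>.01)&(W[...,2]<.14)
    P=W[ok]; dist=(np.array([.5507,.3038])-P[:,:2])@np.array([.171,.985])
    for a in np.arange(.01,.14,.02):
        k=(P[:,2]>a)&(P[:,2]<a+.02); print(round(a+.01,2),k.sum(),np.median(dist[k]).round(4) if k.any() else "")
E
```

```text
time_s: 8.25
tcp_pos: [0.5534, 0.3022, 0.1296]
eef_rot: [3.134, -0.001, 1.401]
force: [0.1, -0.2, -1.6]
gripper_width: 0.0757
t 8.25 tcp [0.5534 0.3022 0.1296] yaw 80.26 F [ 0.1 -0.2 -1.6] w 0.0757 -> rows [ 0.11 -0.29 -0.04] 0.1
0.02 114 0.0359
0.04 140 0.0326
0.06 101 0.0299
0.08 139 0.0282
0.1 167 0.0241
0.12 103 0.0211
0.14 53 0.019
```

It works: the tilt is about 8° with near-zero force. Continuing along the arc.

```bash
python3 -m crank '[[[0.3,0,0.05,0,1],[0.6,0,0.15,0,1],[0.9,0,0.3,0,1],[1.2,0,0.45,0,1],[1.2,0,0.5,0,1]]]' 6; python3 - <<'E'
from h import *
go(.5507,.3038,.13,80.15)
for q in("top",):
    p,d=cams.read_camera(q); W=world(q,d)
    ok=(abs(W[...,0]-.545)<.045)&(W[...,1]<.33)&(W[...,1]>.2)&(W[...,2]>.01)&(W[...,2]<.14)
    P=W[ok]; dist=(np.array([.5507,.3038])-P[:,:2])@np.array([.171,.985])
    for a in np.arange(.01,.14,.02):
        k=(P[:,2]>a)&(P[:,2]<a+.02); print(round(a+.01,2),k.sum(),np.median(dist[k]).round(4) if k.any() else "")
E
```

```text
time_s: 8.8
tcp_pos: [0.5558, 0.3145, 0.125]
eef_rot: [3.133, -0.002, 1.401]
force: [-0.3, -0.2, 5.9]
gripper_width: 0.0762
t 8.8 tcp [0.5558 0.3145 0.125 ] yaw 80.26 F [-0.3 -0.2  5.9] w 0.0762 -> rows [-1.14 -0.31 -0.5 ] 0.1
0.02 152 0.0467
0.04 181 0.0404
0.06 148 0.0347
0.08 244 0.028
0.1 219 0.0218
0.12 175 0.0151
0.14 94 0.0106
```

```bash
python3 -m crank '[[[0.2,0,0,0,1],[0.5,0,0.1,0,1],[0.6,0,0.15,0,1],[0.6,0,0.15,0,1]]]' 6; python3 -m crank '[[[0,0,0,0,0.7],[0,0,0,0,0.1],[0,0,0,0,0],[0,0,0,0,0],[0,0,0,0,0]]]';  python3 - <<'E'
from h import *
go(.5507,.3038,.13,80.15)
for q in("top",):
    p,d=cams.read_camera(q); W=world(q,d)
    ok=(abs(W[...,0]-.545)<.045)&(W[...,1]<.33)&(W[...,1]>.2)&(W[...,2]>.01)&(W[...,2]<.14)
    P=W[ok]; dist=(np.array([.5507,.3038])-P[:,:2])@np.array([.171,.985])
    for a in np.arange(.01,.14,.02):
        k=(P[:,2]>a)&(P[:,2]<a+.02); print(round(a+.01,2),k.sum(),np.median(dist[k]).round(4) if k.any() else "")
E
```

```text
time_s: 9.25
tcp_pos: [0.5565, 0.3203, 0.1232]
eef_rot: [3.134, -0.002, 1.401]
force: [0.3, -1.2, -1.4]
gripper_width: 0.0764
time_s: 9.75
tcp_pos: [0.5567, 0.3204, 0.1233]
eef_rot: [3.134, -0.002, 1.401]
force: [-0.8, 0.6, -0.5]
gripper_width: 0.0929
t 9.75 tcp [0.5567 0.3204 0.1233] yaw 80.27 F [-0.8  0.6 -0.5] w 0.0929 -> rows [-1.74 -0.3  -0.67] 0.1
0.02 149 0.0526
0.04 214 0.0451
0.06 176 0.0377
0.08 284 0.0289
0.1 248 0.0208
0.12 208 0.0126
0.14 100 0.0068
```

```bash
python3 -m crank '[[[0,0,-1,0,0],[0,0,-2.5,0,0],[0,0,-5,0,0],[0,0,-9,0,0],[0,0,-13,0,0],[0,0,-17,0,0],[-4,0,-20,0,0],[-4,0,-20,0,0]]]' && python3 -m crank '[[[-4,0,0,0,0],[-8,0,0,0,0],[-12,0,0,0,0],[-16,0,0,0,0],[-20,0,0,0,0],[-20,0,0,0,0]]]'; python3 - <<'E'
from h import *
go(.5507,.3038,.13,80.15)
p,d=cams.read_camera("top"); W=world("top",d)
ok=(abs(W[...,0]-.545)<.06)&(W[...,1]<.35)&(W[...,1]>.2)&(W[...,2]>.015)&(W[...,2]<.145)&(p.max(-1)<70)
P=W[ok]; n=np.array([.171,.985]); e=np.array([.985,-.171]); q=P[:,:2]-[.5507,.3038]
c=P.mean(0); vt=np.linalg.svd(P-c,full_matrices=0)[2][2]; vt*=-np.sign(vt[1])
print("normal",vt,"tilt",np.degrees(np.arcsin(vt[2])),"off square",np.degrees(np.arctan2(-vt[:2]@e,-vt[:2]@n)),"along",np.percentile(q@e,[1,50,99]),"out",np.percentile(q@n,[1,99]))
s,_=cams.read_camera("scene")
f=lambda a:cv2.resize(a,(400,400))
cv2.imwrite("pics/end.png",np.hstack([f(p[120:280,100:260,::-1]),f(s[130:330,380:580,::-1])]))
rk=W[160:270,370:450].reshape(-1,3)
for a,b in((.117,.135),(.10,.117)):
    k=(rk[:,2]>a)&(rk[:,2]<b); print(a,cv2.minAreaRect((rk[k,:2]*1000).astype(np.float32)))
E
```

```text
time_s: 10.6
tcp_pos: [0.5492, 0.2789, 0.3299]
eef_rot: [3.126, -0.006, 1.4]
force: [-0.7, 0.0, 0.1]
gripper_width: 0.0928
time_s: 11.2
tcp_pos: [0.5145, 0.0787, 0.3295]
eef_rot: [3.125, -0.005, 1.396]
force: [0.2, -0.6, 0.7]
gripper_width: 0.0933
t 11.2 tcp [0.5145 0.0787 0.3295] yaw 79.99 F [ 0.2 -0.6  0.7] w 0.0933 -> rows [22.69 -0.68 20.07] -0.2
normal [-0.18157057 -0.98036501 -0.07691925] tilt -4.411505960968444 off square 0.6440693073172601 along [-0.06545267 -0.0305293   0.0399466 ] out [-0.01429223  0.00490824]
0.117 ((474.919189453125, -211.59713745117188), (22.490230560302734, 70.66929626464844), 17.710432052612305)
0.1 ((535.1661987304688, -191.3994903564453), (149.17059326171875, 71.67027282714844), 17.615514755249023)
```

View pics/end.png

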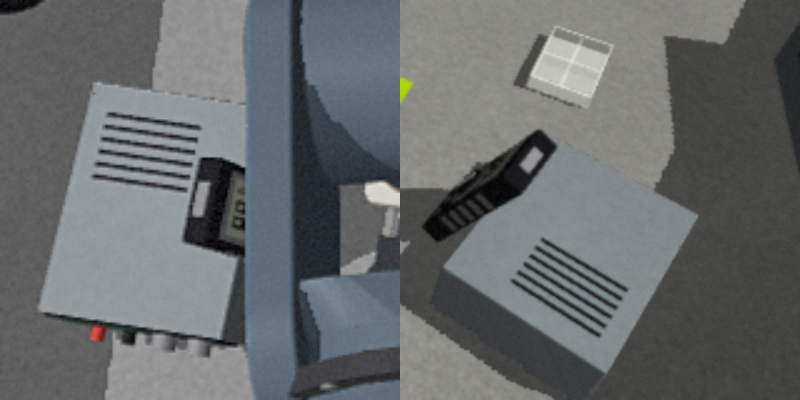

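```bash
python3 -m crank '[[[-5,0,0,0,0],[-10,0,0,0,0],[-15,0,0,0,0],[-20,0,0,0,0],[-24,0,0,0,0],[-24,0,0,0,0]]]'; python3 - <<'E'
from h import *
for _ in range(2):
    p,d=cams.read_camera("top"); W=world("top",d)
    n=np.array([.171,.985]); e=np.array([.985,-.171]); q=W[...,:2]-[.5507,.3038]; a=q@e; o=q@n; z=W[...,2]
    ok=(abs(a)<.045)&(o<.02)&(o>-.1)&(z>.015)&(z<.14)&~((z>.075)&(z<.087)&(o>-.002))
    P=W[ok]; c=P.mean(0); vt=np.linalg.svd(P-c,full_matrices=0)[2][2]; vt*=-np.sign(vt[1])
    print(ok.sum(),"tilt",np.degrees(np.arcsin(vt[2])),"off square",np.degrees(np.arctan2(-vt[:2]@e,-vt[:2]@n)))
    t=(abs(a)<.09)&(abs(o)<.08)&(z>.12)&(z<.19); print("top: along",np.percentile(a[t],[1,50,99]),"zmax",np.percentile(z[t],99))
k=(z>.1)&(z<.117); k[:160]=0;k[200:]=0;k[:,:370]=0;k[:,440:]=0
print("heatsink",cv2.minAreaRect((W[k][:,:2]*1000).astype(np.float32)))
E
```

```text
time_s: 11.9
tcp_pos: [0.4738, -0.1574, 0.3278]
eef_rot: [3.125, -0.006, 1.395]
force: [-0.2, -0.3, -0.9]
gripper_width: 0.0929
1303 tilt 21.041512019483744 off square 8.856009998270071
top: along [-0.03441807  0.00188633  0.04003412] zmax 0.1641038626015746
1292 tilt 21.211086412314426 off square 8.082055008743964
top: along [-0.03441061  0.00151764  0.04011689] zmax 0.16434890710382732
heatsink ((596.4146118164062, -171.99179077148438), (19.989803314208984, 72.16836547851562), 17.76638412475586)
```

```bash
python3 -c "
from plant import env; print(env.hand_in())"
```

```text
the job is handed in; nothing more can be done
None
```

I took the meter out of the middle slot, leaned it on the power supply's plain side panel, and handed the job in at about 12 s. The hand-in reports no verdict.

I gripped it by its 76 mm sides and stood it on the bench in front of the panel. My first attempt to tilt it only slid it upright along the bench. I then pushed its back against the panel's top edge, so that it turned in a light grip, and released it.

**Last checks:**
- **Meter:** it stays leaning by itself, tilted about 21°, face outward, centred within about 3 mm of the panel's middle.
- **Box and heatsink:** both still sit in their slots, within about 1 mm of where they started.
- **Robot:** it was well clear of everything, with near-zero force.

**Where checks disagreed:** the final plane fit put the meter about 8° off square, while the gripper's yaw at release was within about 0.1° of the panel. The dial and stray pixels probably skewed the fit. Both values are inside the 17° limit. An earlier fit, with the arm partly blocking the top view, gave a meaningless tilt of -4° and I discarded it.

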